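# Return the used-blade cassette through the safety flap

## Robot

A 6-joint arm with a two-finger parallel gripper is mounted at the origin on the work surface. World frame = base frame: x ahead of the robot, y to its left, z up, the work surface at z = 0. Lengths are in m, angles in rad, forces in N, time in s.
With the tool pointing down it reaches from about 0.2 to 0.875 m from the base axis. Payload 3.4 kg.
Tool frame: the origin (TCP) lies on the centre line of the jaws, within the pads' length; the fingertips stand 8 mm ahead of it and the grasp point (between the pads) lies 11 mm behind it; z points along the fingers, y is the line along which they close (so a half turn about z gives the same grasp; the last joint's range is limited). The gripper opens to 94 mm and grips with 3 to 60 N. Pads are 16 mm wide; open, the fingers measure 119 mm over their backs; the gripper's body (75 mm by 177 mm) begins 78 mm behind the grasp point.
Start: joints at [1.016, 0.276, 1.505, -0, 1.361, -0.121], TCP at [0.242, 0.522, 0.213] pointing down, gripper open.
Joint ranges: [-2.89, 2.89], [-0.75, 2.08], [0.22, 2.7], [-1.18, 4.32], [0.11, 2.71], [-2.7, 2.7]. Speed limits (rad/s): [2.57, 2.57, 3.14, 3.14, 3.14, 3.14].

## Interface

Orientations are given as a rotation vector (axis times angle).
In Python, from plant import r, imaging gives the robot as it stands.
- The arm moves only by the tool jog_arm, never from a script. Its arguments are lists of equal length, an entry for each row: "offset": the shift along the tool's x, y, z in mm, a list of three; "turn": the turn about the tool's z in degrees. In form: {"offset": [[x, y, z], ...], "turn": [turn, ...]}. A call has 1 to 12 rows; each row shifts and turns the commanded pose from where the row before left it, along the tool's axes as they then stand; what a row does not reach is not made up. A row lasts 1/8 s, in which the tool goes at most 62.5 mm and 10.7 degrees, less where a joint would pass 70% of its speed; a pose out of reach is approached as far as the arm can. A call is refused whole if a number of a shift passes 62.5 or a number of a turn 10.7, either way. A call with a gripper value outside its range is refused whole. "jaw" is the closure in counts, from 0 (fully open) to 255 (shut), set as the call begins (left out, the last holds). The fingers move at their own pace and stop on an object; the grip force is fixed at half the most. Time passes only in rows, so rows that do not move let the fingers close. It gives the time, the measured TCP pose, the force, the opening and the grip force at its end, in the units of the state.
- r.observe(): the state, without advancing time (a new reading comes with each control period).
- imaging.read_camera(name): name is "scene" or "top" or "wrist"; returns a dict with "color" (384x512x3 uint8, blue, green, red), "mtx" (3x3 intrinsics, pixels), "dist_coeffs" ([k1, k2, p1, p2, k3] as OpenCV has them; the pictures are not rectified), "R" (3x3) and "t" (3): a world point X has camera coordinates R X + t. Camera axes: x right, y down, z forward; pixel columns grow to the right and rows downward; lengths in m; the calibration is good to about 2 mm. A picture is of the moment at which its call begins. There is no depth.
- r.finish_job(): hands the job in; it is judged then, once.
The state is a dict: "t": time; "joint_pos": joint angles; "qd": joint speeds; "tau": joint torques, N m; "tcp_pos": TCP position; "tcp_rot": TCP orientation; "wrist_force": force on the tool from outside, world axes, zero at the start; "moment": the same for the moment, N m; "width": opening from 0.0 (shut) to 1.0 (fully open); "grip_force": force on a finger pad.
Only numpy, scipy, OpenCV 4.12 (cv2) and the standard library are available. Lean on these libraries where they do the work, as an engineer would, in place of code of your own. Each camera call takes 0.05 s, during which the arm holds its last target. There are 200 camera calls.

## Task

Take the orange cassette of used blades out of the wooden rack and push it, end first, through the sprung steel flap of the yellow return box until it has gone right down inside and the flap has shut behind it. Leave the blue and white cassettes standing in the rack, and do not disturb the jar or the screwdriver.

Things in the scene. Friction and masses are not known exactly. Their poses are not given: they have to be found in the camera images.
- used_center (a point): Centre of the orange used-blade cassette: rigid bar 18 mm thick (its x), 38 wide (y), 100 long (z), about 0.2 kg, steel-coloured band round its middle. It starts upright in one of the rack's three pockets, its lower 32 mm in the pocket with 1.5 mm play; its top is 50 mm above this point. Grip it across the 38 mm width near the top. Either end may go first.
- blue_center (a point): Centre of the blue cassette, same size, standing in another pocket of the rack. To be left there.
- white_center (a point): Centre of the white cassette, same size, standing in another pocket of the rack. To be left there.
- rack: Fixed wooden block 170 (x) by 75 (y) by 40 mm high with three pockets in a row along its x, 52 mm apart, the cassettes' widths along its y. Origin: centre of its underside, on the table.
- chute: Fixed yellow return box, a rectangular tube leaning 35 degrees from vertical, clear far wall. Origin: centre of its mouth in the plane of the shut flap, 152 mm above the table. z points out along the tube (up, to the robot side): push along -z; y along the mouth's width; x across it, up to the hinge. Inside: 100 mm wide (y +-50), 40 high (x +-20). Rim at z = 6 mm, floor at z = -150.
- stand: Dark steel stand that carries the yellow tube, fixed; base plate 200 (x) by 150 (y) by 10 mm. Origin: centre of its underside, on the table. The tube's walls are 4 mm thick (8 mm at the sides) and its mouth is the highest and nearest part.
- home (a point): Point inside the tube where the cassette's centre lies when fully home: at x = -11, z = -100 mm of the chute, the cassette lying lengthwise on the near wall (chute x = -20 mm), its end on the tube's floor. Its outer end is then 50 mm inside the mouth.
- hinge (a point): Middle of the flap's hinge line, along the mouth's upper, far edge. Let go part-way in, the cassette stays: the flap's edge presses on it about 31 mm inside the mouth and grips it. Only when its outer end is pushed past that edge (over 31 mm inside) does it slide down to the floor. Shut fingertips can follow it in; the flap shuts as they are withdrawn.
- flap (a joint): Angle of the sprung steel flap (38 by 98 mm, 3 mm thick) that fills the mouth: 0 shut, up to 1.5 rad swung inward about its hinge. A spring shuts it (0.06 N m when shut, 0.10 N m at 1 rad). The cassette's weight alone does not open it; a push of about 4 to 8 N does. A cassette part-way in holds it open at about 0.95 rad.
- jar_center (a point): Centre of a loose amber jar, 64 mm across and 85 mm high, standing beyond the rack and the box. A bystander.
- screwdriver: Loose screwdriver 180 mm long lying on the table between the rack and the box, along its own x, tip to +x. A bystander; origin on its underside.
There are look-alikes about, which are no part of the job. Of the things that look like the part that bears used_center, the smaller one is meant.

How it is judged:
On the way, in this order (a step that is already met when the one before it is completed fails the run):
1. the orange cassette is lifted out of the rack (height (world z) of used_center above 0.105 m), for 0.1 s.
2. the orange cassette stands part-way through the mouth and holds the flap open (value of joint flap above 0.4 rad and z of used_center in the frame of chute between -0.05 and 0.035 m and x of used_center in the frame of chute between -0.02 and 0.02 m), for 0.1 s.
At the end, for the whole second after the job is handed in: The orange cassette lies at rest inside the return box, its centre 88 to 115 mm inside the mouth along the tube, and the flap is shut (under 0.06 rad); the blue and white cassettes are within 20 mm of where they stood, the jar and the screwdriver within 30 mm of where they were (z of used_center in the frame of chute between -0.115 and -0.088 m and x of used_center in the frame of chute between -0.02 and 0.02 m and y of used_center in the frame of chute between -0.05 and 0.05 m and value of joint flap below 0.06 rad and linear speed of used below 0.02 m/s and distance of each of blue_center, white_center from where it was at the start of the episode below 0.02 m and distance of each of jar_center, screwdriver from where it was at the start of the episode below 0.03 m); the robot touches nothing.
It fails at once if the blue or the white cassette is pulled out of place (distance of any of blue_center, white_center from where it was at the start of the episode above 0.03 m).
It fails at once if the jar or the screwdriver is knocked away (distance of any of jar_center, screwdriver from where it was at the start of the episode above 0.04 m or angle between jar_center's own z axis and vertical above 0.4 rad).
It also fails if it takes over 56 s, if anything falls off the work surface, if the arm or the gripper's body presses on something with over 40 N, if the wrist force passes 120 N, or if a joint passes its speed limit or range.

## Working session

There is one attempt and no reset: what is moved stays moved. The work goes in short steps, Python scripts to look and compute and a tool call to move; the robot and the scene stay as the last step left them, time stands still between calls to the robot, and variables do not carry over. Pictures are saved under pics/ and viewed, at most 10 in all, crops included, and the job is handed in when it is done.

Besides the shell and the picture viewer there is one more tool, called after ">>>" as a command line: name --pt "numbers of a row" for each row, then --argument value for the rest. jog_arm: Moves the arm, as the interface text tells. Its arguments: {"type":"object","properties":{"offset":{"type":"array"},"turn":{"type":"array"},"jaw":{"type":"number"}},"required":["offset","turn"]}

```bash
mkdir -p pics; ls; python3 - <<'E'
from plant import r, imaging
import cv2,pickle,numpy as np
D={}
for n in ("scene","top","wrist"):
    d=imaging.read_camera(n); D[n]=d; cv2.imwrite(f"pics/{n}0.png",d["color"])
    print(n,d["mtx"].round(1).tolist(),np.round(d["dist_coeffs"],3),(-d["R"].T@d["t"]).round(3))
pickle.dump(D,open("d0.pkl","wb"))
print(r.observe())
E
```

```text
pics
scene [[399.6, 0.0, 262.1], [0.0, 399.6, 194.6], [0.0, 0.0, 1.0]] [-0.014  0.     0.     0.     0.   ] [0.929 0.487 0.858]
top [[382.1, 0.0, 257.5], [0.0, 382.1, 191.8], [0.0, 0.0, 1.0]] [-0.073  0.     0.     0.     0.   ] [ 0.469 -0.041  1.059]
wrist [[315.5, 0.0, 260.3], [0.0, 315.5, 189.0], [0.0, 0.0, 1.0]] [-0.086  0.     0.     0.     0.   ] [0.177 0.552 0.383]
{'t': 0.15, 'joint_pos': array([ 1.01598944e+00,  2.76443690e-01,  1.50580574e+00,  1.88513425e-05,
        1.36070916e+00, -1.20989696e-01]), 'qd': array([-0.00056695, -0.00313958, -0.00475201,  0.00096222, -0.00084316,
       -0.00026046]), 'tau': array([ 1.81321619e-03, -4.04923224e+01, -2.37434542e+01,  7.02387281e-02,
        3.15356080e-02, -1.04870494e-04]), 'tcp_pos': array([0.24147323, 0.52139462, 0.21282147]), 'tcp_rot': array([-6.76012178e-01, -3.06751588e+00,  2.01438860e-03]), 'wrist_force': array([ 0.52393266, -0.1552954 ,  0.84148782]), 'moment': array([ 0.05704256, -0.02606003,  0.00432022]), 'grip_force': 0.0, 'width': 0.9975781139593848}
```

View pics/scene0.png

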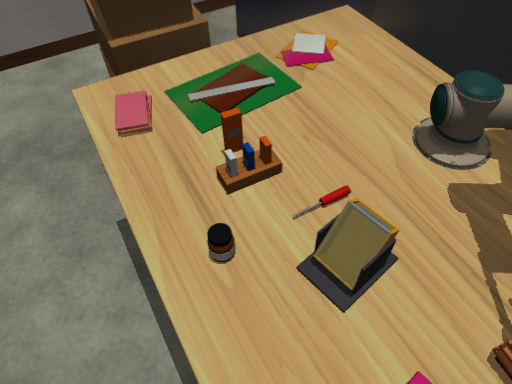

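View pics/top0.png

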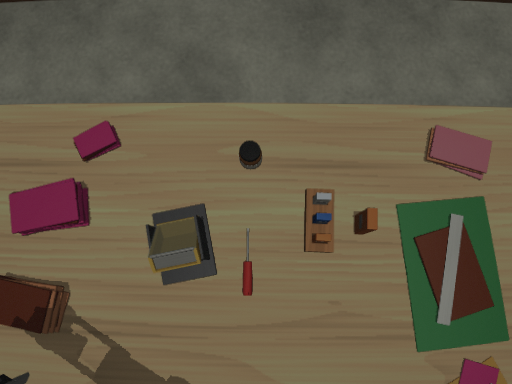

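Candidates for the orange cassette: the small orange bar in the rack (scene 265,150; top 322,238), and the larger orange block standing outside the rack (scene 232,130; top 371,219). The orange note (scene 320,42) is paper. I pick the one in the rack and check it in a close crop.

```bash
python3 - <<'E'
import cv2,pickle,numpy as np
D=pickle.load(open("d0.pkl","rb"))
def c(n,x,y,w,h):
    return cv2.resize(D[n]["color"][y:y+h,x:x+w],(400,300),interpolation=cv2.INTER_CUBIC)
a=np.hstack([c("scene",205,100,100,75),c("top",300,180,100,75)])
b=np.hstack([c("scene",300,190,120,90),c("top",130,200,100,75)])
cv2.imwrite("pics/crop1.png",np.vstack([a,b]))
E
```

```text
(no output)
```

View pics/crop1.png

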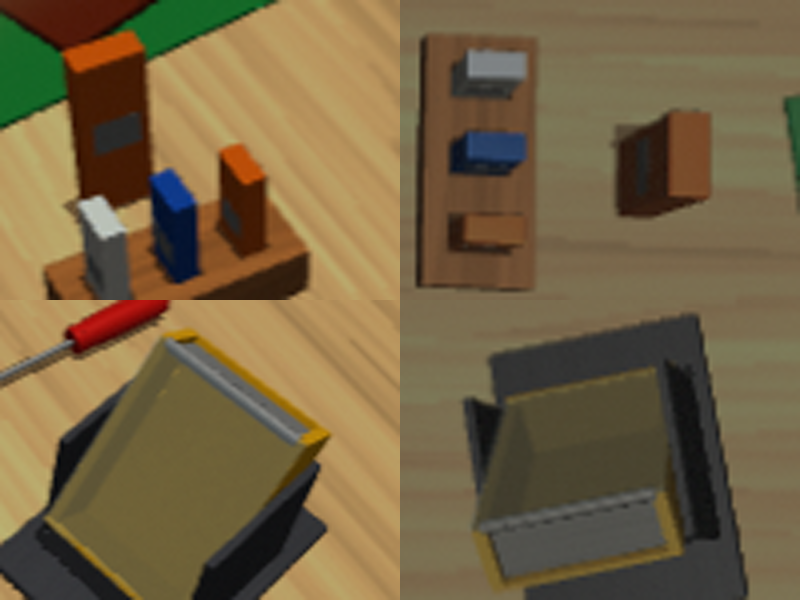

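The crop confirms it: the orange bar with a steel band stands in the rack's end pocket, top face around top-image (323.5,237), while the orange block outside is about twice as big. The box's mouth rim corners are at top-image ≈(154.5,272), (200.5,263), (196,247), (149,257).

```bash
cat > h.py <<'E'
import cv2,numpy as np
def ray(d,p):
    u=cv2.undistortPoints(np.array([[p]],float),d["mtx"],d["dist_coeffs"])[0,0]
    v=d["R"].T@np.r_[u,1]; return -d["R"].T@d["t"],v/np.linalg.norm(v)
def onz(d,p,z):
    o,v=ray(d,p); return o+v*(z-o[2])/v[2]
def tri(d1,p1,d2,p2):
    A=np.zeros((3,3));b=np.zeros(3)
    for d,p in((d1,p1),(d2,p2)):
        o,v=ray(d,p);P=np.eye(3)-np.outer(v,v);A+=P;b+=P@o
    return np.linalg.solve(A,b)
def proj(d,X):
    return cv2.projectPoints(np.array(X,float).reshape(-1,1,3),cv2.Rodrigues(d["R"])[0],d["t"],d["mtx"],d["dist_coeffs"])[0].reshape(-1,2)
E
python3 - <<'E'
import pickle
from h import *
np.set_printoptions(precision=4,suppress=True)
D=pickle.load(open("d0.pkl","rb"));T=D["top"];S=D["scene"]
tp=lambda x,y:(300+(x-400)/4-.375,180+y/4-.375)
tb=lambda x,y:(130+(x-400)/4-.375,200+(y-300)/4-.375)
sa=lambda x,y:(205+x/4-.375,100+y/4-.375)
sb=lambda x,y:(300+x*.3-.35,190+(y-300)*.3-.35)
print("rack",[onz(T,tp(*p),.04)[:2] for p in((421,35),(537,40),(534,290),(417,284))])
for n,c in(("or",(494,228)),("bl",(496,145)),("wh",(498,66))): print(n,onz(T,tp(*c),.108))
for n,c in(("or",(242,163)),("bl",(170,185)),("wh",(103,216))): print(n,onz(S,sa(*c),.108))
print("hinge side L,R",onz(T,tb(478,528),.1707),onz(T,tb(663,488),.1707))
print("near L,R",onz(T,tb(497,589),.1431),onz(T,tb(683,553),.1431))
print("plate",[onz(T,tb(*p),.01)[:2] for p in((490,355),(696,315),(747,600))])
print("scene hinge corners tri", onz(S,sb(180,333),.1707),onz(S,sb(328,434),.1707))
print("jar",onz(T,(250,151),.085),onz(S,(220,233),.085))
print("screw",onz(T,(248,228),.01),onz(T,(247,293),.01))
print("big",onz(T,tp(690,154),.15))
E
```

```text
rack [array([ 0.6798, -0.1515]), array([ 0.6772, -0.2304]), array([ 0.5088, -0.2247]), array([ 0.512 , -0.1475])]
or [ 0.544  -0.1884  0.108 ]
bl [ 0.5959 -0.1905  0.108 ]
wh [ 0.6462 -0.1927  0.108 ]
or [ 0.5434 -0.1885  0.108 ]
bl [ 0.595  -0.1944  0.108 ]
wh [ 0.6463 -0.1914  0.108 ]
hinge side L,R [0.4871 0.2241 0.1707] [0.5121 0.117  0.1707]
near L,R [0.4521 0.2187 0.1431] [0.4754 0.1083 0.1431]
plate [array([0.61  , 0.2713]), array([0.6401, 0.1276]), array([0.4457, 0.0854])]
scene hinge corners tri [0.5012 0.123  0.1707] [0.4709 0.2309 0.1707]
jar [ 0.7702 -0.0021  0.085 ] [0.7724 0.0015 0.085 ]
screw [0.573  0.0024 0.01  ] [0.3988 0.0019 0.01  ]
big [ 0.586  -0.3004  0.15  ]
```

```bash
cat >> h.py <<'E'
def togo(o,X,yaw):
    """rows: tool-frame offset (mm) & turn (deg) from state o to world X, tool-y yaw; offset if made before the turn"""
    R=cv2.Rodrigues(np.array(o["tcp_rot"]))[0]
    psi=np.arctan2(-R[0,1],R[1,1])
    print("offset",(R.T@(np.array(X)-o["tcp_pos"])*1000).round(1),"turn",np.degrees(-(yaw-psi)).round(1),"psi",psi.round(4),"tilt",R[2].round(3))
E
python3 - <<'E'
import pickle
from h import *
from plant import r
D=pickle.load(open("d0.pkl","rb"));T=D["top"];S=D["scene"]
print("big top",tri(S,(205+105/4-.4,100+50/4-.4),T,(300+290/4-.4,180+154/4-.4)))
togo(r.observe(),[.544,-.1885,.26],-.028)
E
```

```text
big top [ 0.58670555 -0.30250013  0.14091783]
offset [-572.9 -517.   -46.6] turn -23.3 psi -0.4338 tilt [ 0.    -0.001 -1.   ]
```

>>> jog_arm --pt "0 0 -25" --pt "0 0 -25" --pt "-36 -32.5 0" --pt "-36 -32.5 0" --pt "-36 -32.5 0" --pt "-36 -32.5 0" --pt "-36 -32.5 0" --pt "-36 -32.5 0" --pt "-36 -32.5 0" --pt "-36 -32.5 0" --pt "-36 -32.5 0" --pt "-36 -32.5 0" --turn '[0,0,0,0,0,0,0,0,0,0,0,0]' --jaw 0

```text
t: 1.65
tcp_pos: [0.432, 0.074, 0.2634]
tcp_rot: [0.676, 3.068, 0.0]
wrist_force: [-0.2, 0.3, -0.2]
width: 0.998
grip_force: 0.0
```

>>> jog_arm --pt "-36 -32.5 0" --pt "-36 -32.5 0" --pt "-36 -32.5 0" --pt "-36 -32.5 0" --pt "-36 -32.5 0" --pt "-36 -32.5 0" --pt "0 0 0" --pt "0 0 0" --pt "0 0 0" --pt "0 0 0" --turn '[0,0,0,0,0,0,-8,-8,-7.3,0]'

```text
t: 2.9
tcp_pos: [0.5456, -0.1921, 0.2631]
tcp_rot: [-0.045, -3.141, -0.001]
wrist_force: [-0.2, -0.4, -0.1]
width: 0.995
grip_force: 0.0
```

```bash
python3 - <<'E'
from h import *
from plant import r,imaging
import pickle
d=imaging.read_camera("wrist");o=r.observe();cv2.imwrite("pics/w1.png",d["color"]);pickle.dump((d,o),open("w1.pkl","wb"))
togo(o,[.544,-.1885,.26],-.028);print(o["tcp_pos"],o["joint_pos"].round(2))
E
```

```text
offset [1.7 3.6 3.2] turn -0.1 psi -0.0294 tilt [ 0.001  0.    -1.   ]
[ 0.54563006 -0.19210169  0.26315163] [-0.46  0.26  1.41  0.    1.48 -2.  ]
```

View pics/w1.png

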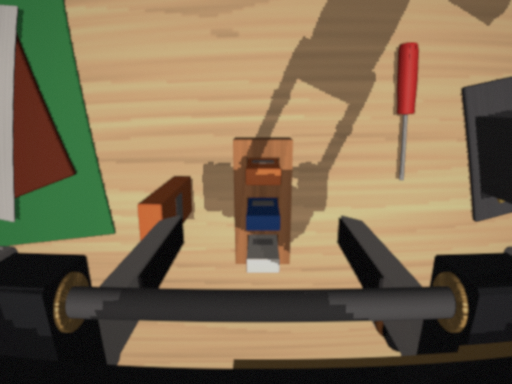

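The wrist view shows the orange cassette at about (263,172), blue at (263,220), white at (263,267), with the fingers straddling the rack column. I measure its top face here.

```bash
python3 - <<'E'
from h import *
import pickle
d,o=pickle.load(open("w1.pkl","rb"))
hsv=cv2.cvtColor(d["color"],cv2.COLOR_BGR2HSV)[150:190,235:295]
m=((hsv[...,0]<14)&(hsv[...,1]>150)&(hsv[...,2]>170)).astype(np.uint8)
print(hsv[5:34:3,28])
n,l,s,c=cv2.connectedComponentsWithStats(m);i=1+s[1:,4].argmax();print(s[i],c[i])
p=c[i]+[235,150];q=onz(d,p,.108);print(p,q)
for x in(s[i][0],s[i][0]+s[i][2]-1):print(onz(d,(235+x,p[1]),.108))
togo(o,[*q[:2],.093],-.029)
E
```

```text
[[ 12 149 157]
 [ 11 159  98]
 [ 11  65  75]
 [ 10 147  90]
 [ 10 185 102]
 [ 12 174 193]
 [ 12 173 193]
 [ 10 182 132]
 [ 10 185 128]
 [ 11 187 128]]
[ 21  19  25   6 120] [33.30833333 21.31666667]
[268.30833333 171.31666667] [ 0.53782823 -0.18330337  0.108     ]
[ 0.53745887 -0.1962216   0.108     ]
[ 0.53817464 -0.17102658  0.108     ]
offset [  8.    8.5 170.2] turn -0.0 psi -0.0294 tilt [ 0.001  0.    -1.   ]
```

```bash
python3 - <<'E'
from h import *
import pickle
d,o=pickle.load(open("w1.pkl","rb"))
hsv=cv2.cvtColor(d["color"],cv2.COLOR_BGR2HSV)
print(hsv[154:192,263].tolist()); print(hsv[179,240:288].tolist())
for p in((263.5,175),(263.5,176.5),(263.5,178)):print(onz(d,p,.108))
cv2.imwrite("pics/w1c.png",cv2.resize(d["color"][130:280,163:363],(800,600),interpolation=cv2.INTER_CUBIC))
E
```

```text
[[12, 148, 157], [12, 149, 157], [13, 148, 146], [12, 155, 123], [11, 159, 98], [10, 147, 78], [10, 94, 68], [11, 65, 75], [10, 75, 92], [11, 107, 98], [10, 147, 90], [10, 191, 84], [10, 185, 87], [10, 185, 102], [11, 186, 136], [11, 178, 173], [12, 174, 193], [12, 173, 199], [12, 173, 199], [12, 173, 193], [12, 174, 171], [11, 182, 144], [10, 182, 132], [10, 186, 129], [10, 182, 130], [10, 185, 128], [10, 185, 128], [10, 189, 127], [11, 187, 128], [10, 185, 124], [10, 180, 116], [11, 171, 103], [12, 153, 95], [12, 150, 92], [13, 150, 92], [12, 147, 92], [12, 149, 91], [12, 147, 92]]
[[12, 151, 105], [12, 149, 103], [12, 148, 102], [13, 152, 99], [12, 157, 99], [10, 168, 105], [10, 177, 118], [10, 184, 126], [10, 187, 128], [10, 187, 128], [10, 187, 128], [10, 187, 127], [10, 185, 128], [10, 182, 130], [10, 186, 129], [10, 183, 128], [10, 184, 129], [10, 186, 129], [10, 185, 128], [10, 187, 128], [10, 184, 129], [10, 184, 129], [10, 183, 128], [10, 185, 128], [10, 186, 129], [10, 182, 130], [10, 184, 130], [10, 184, 129], [10, 182, 129], [10, 185, 128], [10, 187, 127], [10, 187, 128], [10, 180, 130], [10, 185, 128], [10, 185, 128], [10, 187, 128], [10, 187, 128], [10, 185, 128], [10, 185, 127], [10, 185, 123], [10, 178, 112], [11, 166, 103], [12, 151, 103], [13, 149, 106], [12, 150, 107], [13, 149, 106], [13, 149, 106], [13, 146, 105]]
[ 0.54162993 -0.18845385  0.108     ]
[ 0.54324297 -0.18849621  0.108     ]
[ 0.54485971 -0.18853866  0.108     ]
```

View pics/w1c.png

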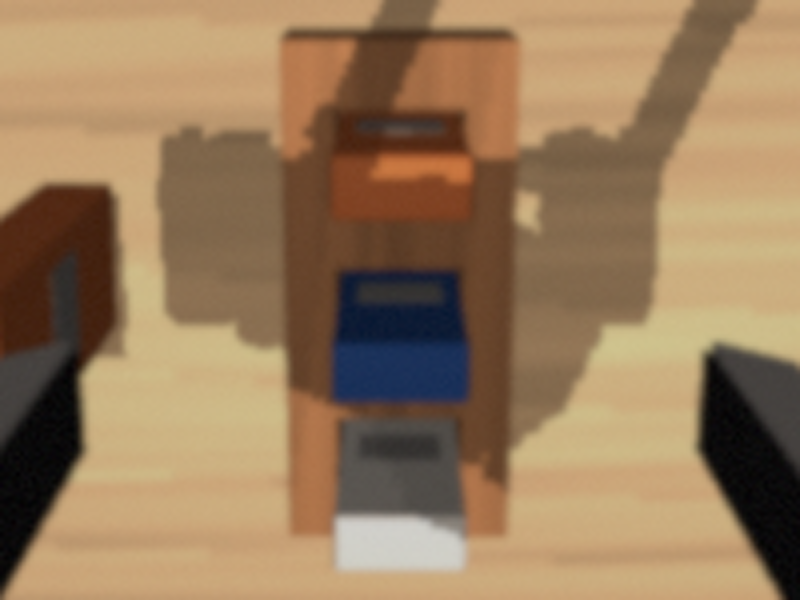

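Crop: orange top face spans about (246–281, 168–184), which puts it at world (0.543, −0.1885), agreeing with the other two cameras. Descending to grip about 7 mm below the top.

>>> jog_arm --pt "2.5 3.7 25" --pt "0 0 40" --pt "0 0 40" --pt "0 0 35" --pt "0 0 22" --pt "0 0 11" --pt "0 0 0" --turn '[0,0,0,0,0,0,0]'

```text
t: 3.82
tcp_pos: [0.5432, -0.1883, 0.0901]
tcp_rot: [-0.044, -3.14, -0.001]
wrist_force: [-0.0, 0.6, 0.7]
width: 1.001
grip_force: 0.0
```

>>> jog_arm --pt "0 0 0" --pt "0 0 0" --pt "0 0 0" --pt "0 0 0" --pt "0 0 0" --pt "0 0 0" --pt "0 0 0" --pt "0 0 0" --turn '[0,0,0,0,0,0,0,0]' --jaw 255

```text
t: 4.82
tcp_pos: [0.5434, -0.1884, 0.0904]
tcp_rot: [0.043, 3.141, 0.0]
wrist_force: [-0.1, -0.7, -0.1]
width: 0.4
grip_force: 30.0
```

>>> jog_arm --pt "0 0 -10" --pt "0 0 -25" --pt "0 0 -45" --pt "0 0 -45" --pt "0 0 -45" --pt "0 0 -30" --pt "0 0 -10" --pt "0 0 0" --turn '[0,0,0,0,0,0,0,0]'

```text
t: 5.82
tcp_pos: [0.5433, -0.1883, 0.3004]
tcp_rot: [0.043, 3.141, 0.0]
wrist_force: [-0.0, -0.4, -2.8]
width: 0.404
grip_force: 30.0
```

>>> jog_arm --pt "7 17 0" --pt "14.5 33.5 0" --pt "14.5 33.5 0" --pt "14.5 33.5 0" --pt "14.5 33.5 0" --pt "14.5 33.5 0" --pt "14.5 33.5 0" --pt "14.5 33.5 0" --pt "14.5 33.5 0" --pt "14.5 33.5 0" --pt "8.5 17 0" --pt "0 0 0" --turn '[0,0,0,0,0,0,0,0,0,0,0,-6.9]'

```text
t: 7.32
tcp_pos: [0.4038, 0.1526, 0.2991]
tcp_rot: [0.156, -3.134, -0.001]
wrist_force: [0.2, 0.2, -1.4]
width: 0.403
grip_force: 30.0
```

>>> jog_arm --pt "0 0 0" --pt "0 0 0" --pt "0 0 0" --turn '[-6.9,0,0]'

```text
t: 7.7
tcp_pos: [0.4057, 0.1511, 0.2998]
tcp_rot: [0.333, -3.122, -0.0]
wrist_force: [0.8, 0.3, -1.1]
width: 0.4
grip_force: 30.0
```

```bash
python3 - <<'E'
from h import *
from plant import r,imaging
import pickle
D={n:imaging.read_camera(n) for n in("wrist","scene","top")};o=r.observe();pickle.dump((D,o),open("w2.pkl","wb"))
print(o["tcp_pos"],o["joint_pos"].round(2),o["wrist_force"].round(1),o["width"]);togo(o,[.485,.168,.3],.212)
S=D["scene"]["color"];T=D["top"]["color"]
z=lambda a:cv2.resize(a,(400,300),interpolation=cv2.INTER_CUBIC)
cv2.imwrite("pics/m2.png",np.vstack([np.hstack([z(D["wrist"]["color"]),z(S[130:280,280:480])]),np.hstack([z(T[180:300,120:280]),z(D["wrist"]["color"][0:150,160:360])])]))
E
```

```text
[0.406284   0.15092961 0.30023411] [ 0.19  0.02  1.61  0.    1.52 -1.59] [ 1.4  0.3 -1.7] 0.4015925795074966
offset [-80.5   0.1   0.2] turn 0.0 psi 0.2128 tilt [ 0.  0. -1.]
```

View pics/m2.png

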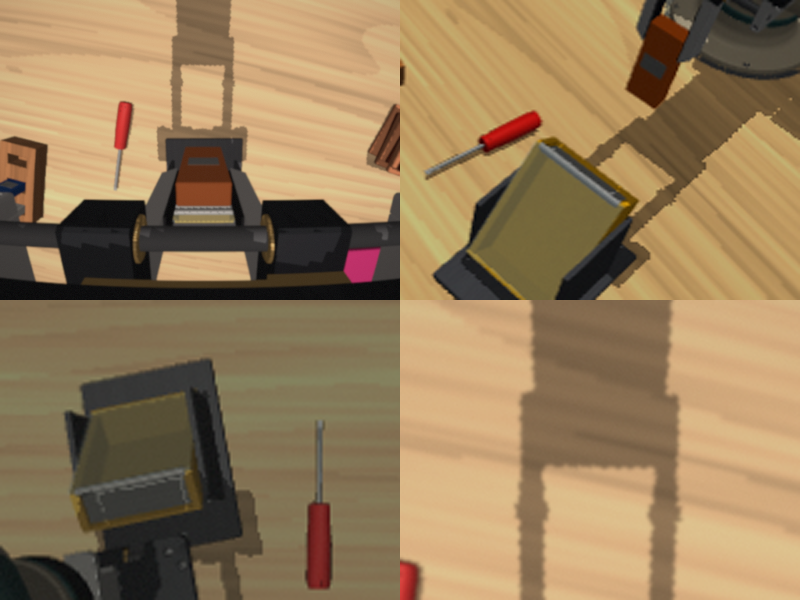

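The wrist panel shows the cassette upright between the pads; the scene panel shows it held vertically, robot-side of the mouth (near rim corners at scene ≈(353,199), (398,230)). I cross-check the mouth's centre from both views.

```bash
python3 - <<'E'
from h import *
import pickle
D,o=pickle.load(open("w2.pkl","rb"));T=D["top"];S=D["scene"]
L=(154,272);R=(200.4,263)
for s,t,n in(((398,229.8),L,"L"),((353.4,199.3),R,"R")):
    print(n,tri(S,s,T,t).round(4),onz(S,s,.1431).round(4),onz(T,t,.1431).round(4))
psi=.212;n=np.array([np.cos(psi),np.sin(psi),0]);y=np.array([-n[1],n[0],0]);z=np.array([0,0,1]);c,s=np.cos(np.radians(35)),np.sin(np.radians(35))
cx=c*n+s*z;cz=-s*n+c*z
for O in([.485,.168,.152],):
  pts=[np.array(O)+a*cx+b*y+.006*cz for a,b in((-.024,.058),(-.024,-.058),(.024,-.058),(.024,.058))]
  print(proj(T,pts).round(1).tolist(),proj(S,pts).round(1).tolist())
  img=[]
  for d,(x,yy) in((T,(130,200)),(S,(310,180))):
    a=cv2.resize(d["color"][yy:yy+75,x:x+100],(800,600),interpolation=cv2.INTER_CUBIC)
    for Z in(.024,.020):
      pp=proj(d,[np.array(O)+q*cx+b*y+.006*cz for q,b in((-Z,.03+Z*1.2),(-Z,-.03-Z*1.2),(Z,-.03-Z*1.2),(Z,.03+Z*1.2))])
      if Z==.020: pp=proj(d,[np.array(O)+q*cx+b*y+.006*cz for q,b in((-Z,.05),(-Z,-.05),(Z,-.05),(Z,.05))])
      cv2.polylines(a,[((pp-[x,yy]+.5)*8).astype(np.int32)],True,(255,0,255),1)
    img.append(a)
cv2.imwrite("pics/ov.png",np.hstack([cv2.resize(i[0:600],(400,300),interpolation=cv2.INTER_AREA) for i in img]))
E
```

```text
L [0.4514 0.2193 0.1408] [0.4526 0.2204 0.1431] [0.4518 0.2183 0.1431]
R [0.4777 0.1068 0.1375] [0.484  0.1076 0.1431] [0.4751 0.1083 0.1431]
[[153.3, 272.7], [201.2, 263.2], [196.4, 246.2], [147.5, 255.9]] [[398.7, 229.1], [356.4, 197.3], [346.9, 199.1], [390.5, 232.5]]
```

View pics/ov.png

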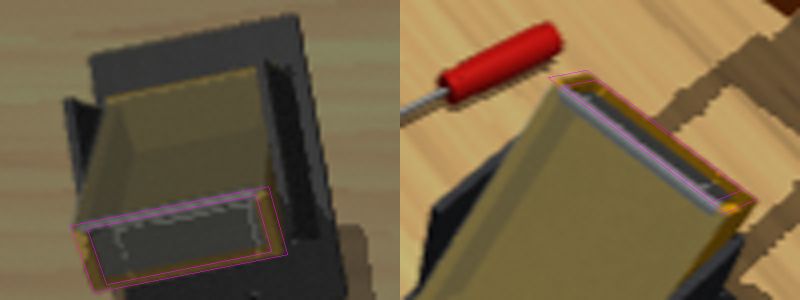

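The overlay fits the rim in both views to within 1–2 mm. I set the mouth centre to (0.486, 0.169) and yaw to 0.212. The tool stays vertical, so the cassette will be tilted in the pads by sliding its lower end down the near wall. I compute that path next.

```bash
cat > path.py <<'E'
import numpy as np
c,s=np.cos(np.radians(35)),np.sin(np.radians(35))
nv=lambda x,z:(c*x-s*z, s*x+c*z)      # chute(mm)->horizontal, vertical rel. O
L=88.5
prev=None
for k in range(13):
    f=k/12;al=np.radians(35*(1-f)**1.0);d=9.4+(64.5-9.4)*f
    B=np.array([-20.3,-d]);e=np.array([np.cos(al),-np.sin(al)]);a=np.array([np.sin(al),np.cos(al)])
    P=B+9*e+L*a
    t=(np.array([20,6])-B-18*e)@e   # clearance of far rim corner from far face
    n,v=nv(*P);tv=v-6;tip=(n-8,tv-8) # near finger corner
    x,z=c*tip[0]+s*tip[1],-s*tip[0]+c*tip[1]
    print(k,np.degrees(al).round(1),"n,v tcp",round(n,1),round(tv,1),"Z",round(152+tv,1),"step",None if prev is None else np.round([n-prev[0],tv-prev[1]],1),"rimclr",round(t,1),"fingcorner",round(x,1),round(z,1))
    prev=(n,tv)
E
python3 path.py
```

```text
0 35.0 n,v tcp -2.2 63.2 Z 215.2 step None rimclr 6.2 fingcorner 23.3 51.1
1 32.1 n,v tcp -4.1 59.7 Z 211.7 step [-1.9 -3.4] rimclr 5.5 fingcorner 19.7 49.3
2 29.2 n,v tcp -6.0 56.1 Z 208.1 step [-1.9 -3.6] rimclr 5.2 fingcorner 16.1 47.4
3 26.3 n,v tcp -7.9 52.2 Z 204.2 step [-1.9 -3.9] rimclr 5.2 fingcorner 12.3 45.3
4 23.3 n,v tcp -9.8 48.1 Z 200.1 step [-1.9 -4.1] rimclr 5.6 fingcorner 8.4 43.1
5 20.4 n,v tcp -11.6 43.8 Z 195.8 step [-1.9 -4.3] rimclr 6.4 fingcorner 4.4 40.6
6 17.5 n,v tcp -13.5 39.2 Z 191.2 step [-1.8 -4.6] rimclr 7.5 fingcorner 0.3 37.9
7 14.6 n,v tcp -15.2 34.4 Z 186.4 step [-1.8 -4.8] rimclr 9.0 fingcorner -3.9 35.0
8 11.7 n,v tcp -17.0 29.4 Z 181.4 step [-1.7 -5. ] rimclr 10.9 fingcorner -8.2 31.8
9 8.8 n,v tcp -18.6 24.2 Z 176.2 step [-1.6 -5.2] rimclr 13.2 fingcorner -12.5 28.5
10 5.8 n,v tcp -20.2 18.7 Z 170.7 step [-1.6 -5.5] rimclr 15.9 fingcorner -16.9 24.9
11 2.9 n,v tcp -21.6 13.0 Z 165.0 step [-1.5 -5.7] rimclr 18.9 fingcorner -21.4 21.1
12 0.0 n,v tcp -23.0 7.2 Z 159.2 step [-1.4 -5.9] rimclr 22.3 fingcorner -25.9 17.1
```

>>> jog_arm --pt "-20 0.5 0" --pt "-30 0.5 0" --pt "-20 0 15" --pt "-9.5 0 15" --pt "0 0 10" --pt "0 0 0" --pt "0 0 0" --turn '[0,0,0,0,0,0,0]'

```text
t: 8.72
tcp_pos: [0.4836, 0.1687, 0.2609]
tcp_rot: [-0.335, 3.123, 0.0]
wrist_force: [0.5, -0.7, -1.4]
width: 0.401
grip_force: 30.0
```

>>> jog_arm --pt "0 0 10" --pt "0 0 10" --pt "0 0 8" --pt "0 0 6" --pt "0 0 5" --pt "0 0 4" --pt "0 0 0" --turn '[0,0,0,0,0,0,0]'

```text
t: 9.6
tcp_pos: [0.4832, 0.1686, 0.2166]
tcp_rot: [0.335, -3.121, 0.0]
wrist_force: [-3.5, -0.5, -1.9]
width: 0.404
grip_force: 30.0
```

>>> jog_arm --pt "1.5 0 4.5" --pt "2 0 3.5" --pt "2 0 4" --pt "2 0 4" --pt "2 0 4.5" --pt "2 0 4.5" --pt "0 0 0" --turn '[0,0,0,0,0,0,0]'

```text
t: 10.48
tcp_pos: [0.4802, 0.1676, 0.1975]
tcp_rot: [-0.333, 3.105, 0.003]
wrist_force: [2.8, 0.9, 14.1]
width: 0.402
grip_force: 30.0
```

>>> jog_arm --pt "2 0 5" --pt "1.5 0 5" --pt "1.5 0 5" --pt "1.5 0 5.5" --pt "1.5 0 5.5" --pt "1.5 0 6" --pt "0 0 0" --pt "0 0 0" --turn '[0,0,0,0,0,0,0,0]'

```text
t: 11.48
tcp_pos: [0.4661, 0.1648, 0.1617]
tcp_rot: [-0.334, 3.118, 0.001]
wrist_force: [1.3, 0.1, 3.3]
width: 0.402
grip_force: 30.0
```

```bash
python3 - <<'E'
from h import *
from plant import r,imaging
import pickle
D={n:imaging.read_camera(n) for n in("scene","top")};o=r.observe();pickle.dump((D,o),open("w3.pkl","wb"))
print(o["tcp_pos"],o["wrist_force"].round(1),o["moment"].round(2),o["width"])
z=lambda a:cv2.resize(a,(400,300),interpolation=cv2.INTER_CUBIC)
cv2.imwrite("pics/m3.png",np.hstack([z(D["scene"]["color"][165:255,310:430]),z(D["top"]["color"][200:290,120:240])]))
E
```

```text
[0.46502099 0.16458649 0.16119022] [1.4 0.5 4.9] [ 0.15 -0.58  0.02] 0.4012682426511499
```

View pics/m3.png

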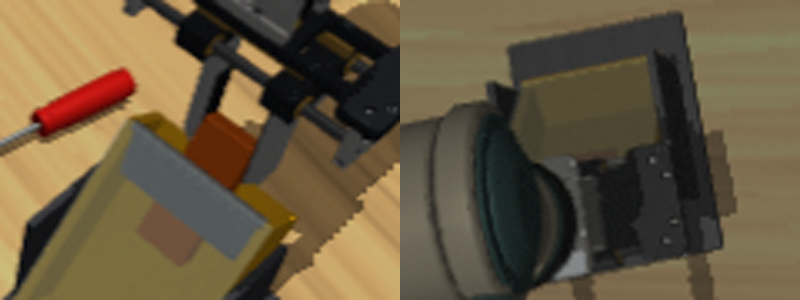

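The scene panel shows the orange cassette tilted into the tube through the open flap, lower end visible through the clear wall and fingers clear of the rim. A bit deeper, then release.

>>> jog_arm --pt "-1.3 0 2" --pt "-1.3 0 2" --pt "-1.3 0 2" --pt "0 0 0" --pt "0 0 0" --turn '[0,0,0,0,0]'

```text
t: 12.2
tcp_pos: [0.4677, 0.1653, 0.1547]
tcp_rot: [-0.335, 3.123, 0.0]
wrist_force: [1.5, 0.7, 4.9]
width: 0.403
grip_force: 30.0
```

>>> jog_arm --pt "0 0 0" --pt "0 0 0" --pt "0 0 0" --pt "0 0 0" --pt "0 0 -10" --pt "0 0 -25" --pt "0 0 -40" --pt "0 0 -15" --pt "0 0 0" --turn '[0,0,0,0,0,0,0,0,0]' --jaw 100

```text
t: 13.32
tcp_pos: [0.4678, 0.1652, 0.2454]
tcp_rot: [-0.335, 3.121, 0.0]
wrist_force: [0.9, 0.4, 0.0]
width: 0.611
grip_force: 0.0
```

```bash
python3 - <<'E'
from h import *
from plant import r,imaging
import pickle
D={n:imaging.read_camera(n) for n in("scene","top")};o=r.observe();pickle.dump((D,o),open("w4.pkl","wb"))
print(o["tcp_pos"],o["wrist_force"].round(1),o["width"],o["joint_pos"].round(2))
z=lambda a:cv2.resize(a,(400,300),interpolation=cv2.INTER_CUBIC)
cv2.imwrite("pics/m4.png",np.hstack([z(D["scene"]["color"][165:255,310:430]),z(D["top"]["color"][200:290,120:240])]))
E
```

```text
[0.46654    0.16497314 0.24339151] [-0.7 -0.3 -0.6] 0.6083319341326542 [ 0.2   0.14  1.61  0.    1.39 -1.59]
```

View pics/m4.png

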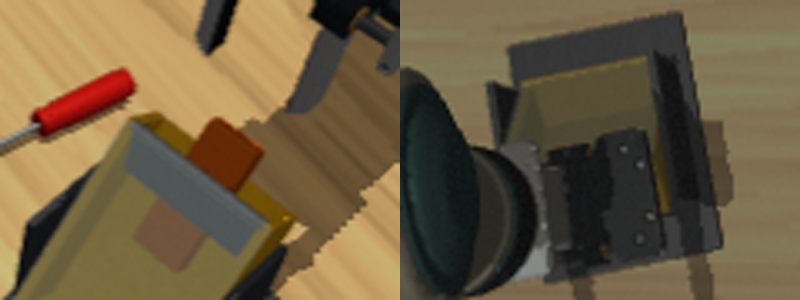

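The cassette stays put with the flap holding it and its outer end standing about 30 mm proud. Next I turn the gripper 90° so one finger, its pad face toward the hinge, can follow the cassette in. The other finger passes beyond the far wall.

>>> jog_arm --pt "-15 0 0" --pt "-18 0 0" --pt "0 0 0" --pt "0 0 0" --pt "0 0 0" --pt "0 0 0" --pt "0 0 0" --pt "0 0 0" --pt "0 0 0" --pt "0 0 0" --pt "0 0 0" --pt "0 0 0" --turn '[0,0,10,10,10,10,10,10,10,10,10,0]'

```text
t: 14.92
tcp_pos: [0.5006, 0.1723, 0.2438]
tcp_rot: [-1.969, -2.447, 0.001]
wrist_force: [0.5, -1.0, -0.5]
width: 0.608
grip_force: 0.0
```

```bash
cat >> h.py <<'E'
def chute(o):
    d=(np.array(o["tcp_pos"])-[.486,.169,.152])*1000
    print("n,y,v",(d[0]*.9776+d[1]*.2104).round(1),(-d[0]*.2104+d[1]*.9776).round(1),d[2].round(1),"F",o["wrist_force"].round(1),"w",round(o["width"]*94,1),"q",o["joint_pos"].round(2),"t",o["t"])
E
python3 - <<'E'
from h import *
from plant import r
o=r.observe();chute(o);togo(o,[.486,.169,.2],-1.359)
E
```

```text
n,y,v 15.0 0.2 91.8 F [ 0.5 -1.  -0.5] w 57.1 q [ 0.2   0.19  1.54  0.    1.41 -0.02] t 14.925
offset [ -0.1 -14.9  43.8] turn 0.2 psi -1.3551 tilt [ 0.    -0.001 -1.   ]
```

>>> jog_arm --pt "0 -2 20" --pt "0 0 20" --pt "0 0 10" --pt "0 0 5" --pt "0 0 3" --pt "0 0 3" --turn '[0,0,0,0,0,0]'

```text
t: 15.68
tcp_pos: [0.4981, 0.1718, 0.1839]
tcp_rot: [1.971, 2.445, 0.002]
wrist_force: [0.2, 0.1, -0.0]
width: 0.608
grip_force: 0.0
```

```bash
python3 - <<'E'
from h import *
from plant import r
chute(r.observe())
E
```

```text
n,y,v 12.4 0.2 31.9 F [ 0.2  0.1 -0. ] w 57.1 q [ 0.2   0.22  1.66  0.    1.26 -0.01] t 15.675
```

Now follow the tube direction: 27 mm along n (tool y) and 38.6 mm down, split into two calls to check force.

>>> jog_arm --pt "0 1.5 3" --pt "0 2.7 3.8" --pt "0 2.7 3.8" --pt "0 2.7 3.8" --pt "0 2.7 3.8" --pt "0 0 0" --turn '[0,0,0,0,0,0]'

```text
t: 16.42
tcp_pos: [0.5115, 0.1747, 0.1665]
tcp_rot: [1.97, 2.444, 0.005]
wrist_force: [2.2, 0.2, 4.1]
width: 0.608
grip_force: 2.1
```

```bash
python3 - <<'E'
from h import *
from plant import r,imaging
import pickle
o=r.observe();chute(o)
D={n:imaging.read_camera(n) for n in("scene","top")};pickle.dump((D,o),open("w5.pkl","wb"))
A=pickle.load(open("w4.pkl","rb"))[0]
# orange mask of the part sticking out, scene, above rim
for d in(A,D):
    h=cv2.cvtColor(d["scene"]["color"][190:255,340:400],cv2.COLOR_BGR2HSV)
    m=((h[...,0]<12)&(h[...,1]>170)&(h[...,2]>60));ys,xs=np.nonzero(m);print(m.sum(),ys.min()+190 if m.any() else None)
E
```

```text
n,y,v 26.1 0.2 14.5 F [2.2 0.2 4.1] w 57.1 q [ 0.2   0.25  1.66  0.    1.23 -0.01] t 16.425
326 190
62 212
```

>>> jog_arm --pt "0 2 3.8" --pt "0 2.4 3.8" --pt "0 2.4 3.8" --pt "0 2.4 3.8" --pt "0 2.4 3.8" --pt "0 2 3" --pt "0 0 0" --turn '[0,0,0,0,0,0,0]'

```text
t: 17.4
tcp_pos: [0.5259, 0.1778, 0.1454]
tcp_rot: [1.969, 2.442, 0.009]
wrist_force: [3.6, 1.3, 8.8]
width: 0.606
grip_force: 4.3
```

```bash
python3 - <<'E'
from h import *
from plant import r
chute(r.observe())
E
```

```text
n,y,v 40.8 0.2 -6.6 F [3.6 1.3 8.8] w 57.0 q [ 0.2   0.29  1.66  0.    1.18 -0.01] t 17.4
```

>>> jog_arm --pt "0 -0.4 6" --pt "0 0 7" --pt "0 0 5" --pt "0 0 0" --pt "0 0 0" --turn '[0,0,0,0,0]'

```text
t: 18.02
tcp_pos: [0.5281, 0.1782, 0.1419]
tcp_rot: [1.963, 2.436, 0.023]
wrist_force: [-12.7, -2.9, 81.4]
width: 0.611
grip_force: 45.2
```

```bash
python3 - <<'E'
from h import *
from plant import r
chute(r.observe())
E
```

```text
n,y,v 43.1 0.1 -10.1 F [-12.7  -2.9  81.4] w 57.4 q [ 0.2   0.29  1.67 -0.    1.16 -0.01] t 18.025
```

Blocked at 81 N. Pushing straight down makes the cassette's corner stick to the fingertip, which jams it against the wall. I back off, then push on the end face along the tube direction instead.

>>> jog_arm --pt "0 0 -6" --pt "0 0 -7" --pt "0 0 -7" --pt "0 0 0" --turn '[0,0,0,0]'

```text
t: 18.52
tcp_pos: [0.5237, 0.1774, 0.1464]
tcp_rot: [1.971, 2.444, 0.004]
wrist_force: [1.7, 0.3, 9.2]
width: 0.605
grip_force: 3.9
```

```bash
python3 - <<'E'
from h import *
from plant import r,imaging
import pickle
o=r.observe();chute(o);togo(o,[.486,.169,.152],-1.359)
D={n:imaging.read_camera(n) for n in("scene","top","wrist")};pickle.dump((D,o),open("w6.pkl","wb"))
z=lambda a:cv2.resize(a,(400,300),interpolation=cv2.INTER_CUBIC)
cv2.imwrite("pics/m6.png",np.vstack([np.hstack([z(D["scene"]["color"][165:255,310:430]),z(D["top"]["color"][200:290,120:240])]),np.hstack([z(D["wrist"]["color"]),z(D["scene"]["color"][190:235,340:400])])]))
E
```

```text
n,y,v 38.6 0.2 -5.6 F [1.7 0.3 9.2] w 56.8 q [ 0.2   0.29  1.66  0.    1.19 -0.01] t 18.525
offset [ -0.2 -38.6  -5.7] turn 0.1 psi -1.357 tilt [-0.     0.003 -1.   ]
```

View pics/m6.png

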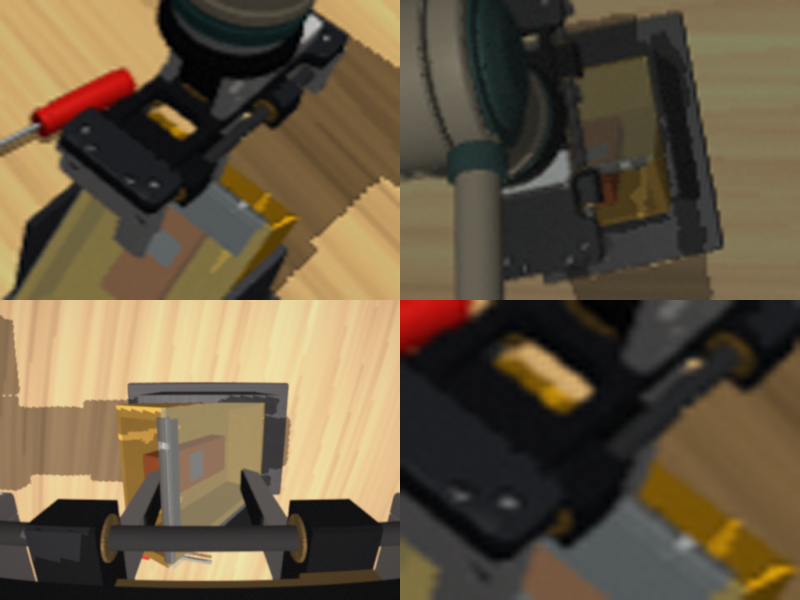

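The wrist panel shows the cassette most of the way in, with the near finger on its outer end beside the round hinge bar and the other finger clear beyond the far wall. I lift, shift toward the near wall, and make contact on the end face with the finger's far corner.

>>> jog_arm --pt "0 0 -10" --pt "0 -4 0" --pt "0 -3.8 0" --pt "0 0 6" --pt "0 0 4" --pt "0 0 2" --pt "0 0 0" --turn '[0,0,0,0,0,0,0]'

```text
t: 19.55
tcp_pos: [0.5155, 0.1756, 0.1436]
tcp_rot: [1.971, 2.445, 0.002]
wrist_force: [-0.1, 0.6, 3.6]
width: 0.605
grip_force: 1.2
```

```bash
python3 - <<'E'
from h import *
from plant import r
chute(r.observe())
E
```

```text
n,y,v 30.2 0.3 -8.4 F [-0.1  0.6  3.6] w 56.8 q [ 0.2   0.28  1.68  0.    1.18 -0.01] t 19.55
```

>>> jog_arm --pt "0 2 2.8" --pt "0 2 2.8" --pt "0 2 2.8" --pt "0 0 0" --turn '[0,0,0,0]'

```text
t: 20.05
tcp_pos: [0.521, 0.1768, 0.1346]
tcp_rot: [1.972, 2.446, 0.0]
wrist_force: [-0.5, 0.3, 1.0]
width: 0.607
grip_force: 0.6
```

```bash
python3 - <<'E'
from h import *
from plant import r
chute(r.observe())
E
```

```text
n,y,v 35.9 0.3 -17.4 F [-0.5  0.3  1. ] w 57.1 q [ 0.2   0.3   1.68  0.    1.16 -0.01] t 20.05
```

>>> jog_arm --pt "0 2 3" --pt "0 2 3" --pt "0 0 2.5" --pt "0 0 0" --turn '[0,0,0,0]'

```text
t: 20.55
tcp_pos: [0.523, 0.1773, 0.1251]
tcp_rot: [-1.97, -2.444, 0.005]
wrist_force: [-2.7, -0.8, -0.9]
width: 0.611
grip_force: 1.3
```

```bash
python3 - <<'E'
from h import *
from plant import r
chute(r.observe())
E
```

```text
n,y,v 38.0 0.3 -26.9 F [-2.7 -0.8 -0.9] w 57.4 q [ 0.2   0.31  1.69  0.    1.15 -0.01] t 20.55
```

The tip is about 34 mm inside and no longer loaded, so the cassette seems to have dropped. I withdraw and measure.

>>> jog_arm --pt "0 -1.5 -3" --pt "0 0 -10" --pt "0 0 -20" --pt "0 0 -35" --pt "0 0 -40" --pt "0 0 -30" --pt "0 -40 0" --pt "0 -45 0" --pt "0 -45 0" --pt "0 -20 0" --pt "0 0 0" --turn '[0,0,0,0,0,0,0,0,0,0,0]'

```text
t: 21.92
tcp_pos: [0.3774, 0.1456, 0.2657]
tcp_rot: [1.97, 2.443, 0.006]
wrist_force: [0.7, 0.3, -0.0]
width: 0.606
grip_force: 0.0
```

```bash
python3 - <<'E'
from h import *
from plant import r,imaging
import pickle
o=r.observe();chute(o)
D={n:imaging.read_camera(n) for n in("scene","top")};pickle.dump((D,o),open("w7.pkl","wb"))
A=pickle.load(open("w4.pkl","rb"))[0];Z=pickle.load(open("d0.pkl","rb"))
psi=.212;n=np.array([np.cos(psi),np.sin(psi),0]);y=np.array([-n[1],n[0],0]);z=np.array([0,0,1]);c,s=np.cos(np.radians(35)),np.sin(np.radians(35))
cx=c*n+s*z;cz=-s*n+c*z;O=np.array([.486,.169,.152])
W=np.c_[cx,y,cz]
for nm in("scene","top"):
  d=D[nm];diff=np.abs(d["color"].astype(int)-Z[nm]["color"].astype(int)).sum(2)
  # profile along tube at y=0, cassette's top face x=-2
  zz=np.arange(10,-151,-8)
  p=proj(d,[O+W@(np.array([-2,0,q])/1000) for q in zz]).round().astype(int)
  print(nm,[(int(q),d["color"][b,a].tolist(),Z[nm]["color"][b,a].tolist()) for q,(a,b) in zip(zz,p)])
E
```

```text
n,y,v -111.1 0.0 113.7 F [ 0.7  0.3 -0. ] w 57.0 q [ 0.2  -0.02  1.73  0.    1.43 -0.02] t 21.925
scene [(10, [6, 75, 106], [9, 109, 153]), (2, [50, 52, 51], [87, 90, 90]), (-6, [92, 91, 87], [90, 89, 85]), (-14, [56, 99, 112], [55, 96, 109]), (-22, [57, 100, 112], [56, 97, 111]), (-30, [57, 100, 113], [56, 97, 110]), (-38, [56, 100, 114], [55, 97, 110]), (-46, [55, 76, 102], [56, 98, 111]), (-54, [56, 78, 106], [56, 98, 112]), (-62, [57, 78, 106], [56, 98, 110]), (-70, [55, 77, 105], [55, 98, 112]), (-78, [55, 77, 105], [55, 98, 110]), (-86, [64, 80, 101], [55, 97, 111]), (-94, [91, 90, 85], [56, 97, 111]), (-102, [91, 90, 85], [55, 98, 112]), (-110, [56, 78, 105], [55, 98, 112]), (-118, [56, 77, 105], [55, 98, 112]), (-126, [56, 78, 106], [54, 97, 111]), (-134, [56, 78, 106], [56, 98, 112]), (-142, [57, 78, 106], [54, 95, 108]), (-150, [57, 93, 106], [55, 95, 107])]
top [(10, [51, 53, 53], [77, 82, 82]), (2, [52, 55, 55], [77, 82, 82]), (-6, [79, 85, 84], [75, 81, 81]), (-14, [79, 84, 84], [76, 81, 81]), (-22, [66, 70, 70], [63, 67, 67]), (-30, [81, 86, 87], [79, 84, 84]), (-38, [82, 87, 85], [79, 84, 82]), (-46, [48, 64, 82], [48, 69, 74]), (-54, [47, 60, 72], [49, 69, 74]), (-62, [47, 59, 73], [47, 69, 74]), (-70, [47, 61, 73], [47, 68, 74]), (-78, [47, 60, 73], [47, 68, 74]), (-86, [53, 62, 69], [47, 67, 73]), (-94, [63, 66, 64], [48, 69, 75]), (-102, [62, 65, 64], [48, 68, 74]), (-110, [47, 59, 73], [47, 69, 74]), (-118, [46, 59, 72], [51, 74, 82]), (-126, [46, 59, 72], [49, 74, 81]), (-134, [45, 59, 72], [50, 73, 81]), (-142, [46, 62, 73], [49, 74, 81]), (-150, [50, 73, 79], [50, 74, 82])]
```

The cassette spans z ≈ −46 to −148 mm with its band at about −98, so it is home. The flap pixels match their starting shut appearance, and the arm is clear of everything. Handing in.

```bash
python3 -c "
from plant import r
print(r.finish_job())"
```

```text
the job is handed in; nothing more can be done
None
```

I handed the job in at about 22 s: from the camera pixels, the orange cassette is fully home in the return box (centre about 98 mm inside) with the flap shut. The arm never went near the blue and white cassettes, jar or screwdriver, though I didn't re-measure them. One push jammed at 81 N (wrist limit 120 N) before I backed off, and no verdict came back.

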